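# Slide the stray sample jars into the empty bays of the bench crate

## Task

Two sample jars with blue caps have been left out on the microscope bench: slide each one along the bench into an empty bay of the white divided crate, one jar per bay, fully home against the back wall. Keep them upright and on the bench, without lifting them, because their contents have settled. Leave the white-capped jars and the other things on the bench where they are.

Things in the scene. Friction and masses are not known exactly. Their poses are not given: they have to be found in the camera images.
- jar_a: amber glass jar, 60 mm diameter and 54 mm high, with a paper label round it and a 56 mm wide, 16 mm high blue cap (70 mm high over all, about 220 g); origin at the centre of its underside, z up its axis. One of the two alike jars to be put away, standing on the bench in front of the crate.
- jar_b: amber glass jar, 60 mm diameter and 54 mm high, with a paper label round it and a 56 mm wide, 16 mm high blue cap (70 mm high over all, about 220 g); origin at the centre of its underside, z up its axis. One of the two alike jars to be put away, standing on the bench in front of the crate.
- stored_a: amber glass jar, 60 mm diameter and 54 mm high, with a paper label round it and a 56 mm wide, 16 mm high white cap (70 mm high over all, about 220 g); origin at the centre of its underside, z up its axis. Already put away, standing at the back of one bay of the crate; its bay is taken.
- stored_b: amber glass jar, 60 mm diameter and 54 mm high, with a paper label round it and a 56 mm wide, 16 mm high white cap (70 mm high over all, about 220 g); origin at the centre of its underside, z up its axis. Already put away, standing at the back of one bay of the crate; its bay is taken.
- crate: white divided crate fixed to the bench, 308 mm wide: four bays in a row, open at the front (-x, robot side) and top, no floor, so jars stand on the bench. Bays 72 mm wide inside, pitch 76; dividers 4 mm thick, 30 high, from x = -24 to +31 mm; back wall 45 high, inner face at x = +31 mm. Origin on the bench at the crate's middle, x to the back wall, y along the bays
- bay0 (a point): point on the bench where the centre of a jar stands when fully home in bay 0 (bay 0 at the crate's +y end, bay 3 at its -y end), 31 mm before the back wall; axes as the crate's
- bay1 (a point): point on the bench where the centre of a jar stands when fully home in bay 1 (bay 0 at the crate's +y end, bay 3 at its -y end), 31 mm before the back wall; axes as the crate's
- bay2 (a point): point on the bench where the centre of a jar stands when fully home in bay 2 (bay 0 at the crate's +y end, bay 3 at its -y end), 31 mm before the back wall; axes as the crate's
- bay3 (a point): point on the bench where the centre of a jar stands when fully home in bay 3 (bay 0 at the crate's +y end, bay 3 at its -y end), 31 mm before the back wall; axes as the crate's
- objective: steel microscope objective with a yellow band standing upright, 32 mm diameter, 45 mm high, origin at the centre of its underside; to be left alone
- slide_box: orange slide box with a white lid line, 85 x 60 x 35 mm, origin at the centre of its underside; to be left alone
- mouse: black computer mouse on a blue mat (200 x 180 x 3 mm), 100 x 60 x 30 mm, origin at the centre of its underside; to be left alone
- driver: screwdriver 160 mm long lying on the bench, origin under its middle; to be left alone
- dish: small open glass dish, 60 mm diameter, 16 mm high, origin at the centre of its underside; to be left alone
There are look-alikes about, which are no part of the job. Leave any green or yellow look-alike of the jar_b alone.

How it is judged:
By the outcome, as a careful person would: the job done as asked, in the order asked, and still so for the second after the job is handed in, with the robot touching nothing.
It also fails if it takes over 59 s, if anything falls off the work surface, if the arm or the gripper's body presses on something with over 40 N, if the wrist force passes 120 N, or if a joint passes its speed limit or range.

## Robot

A 6-joint arm with a two-finger parallel gripper is mounted at the origin on the work surface. World frame = base frame: x ahead of the robot, y to its left, z up, the work surface at z = 0. Lengths are in m, angles in degrees, forces in N, time in s.
With the tool pointing down it reaches from about 0.25 to 0.725 m from the base axis. Payload 9.7 kg.
Tool frame: the origin (TCP) lies between the finger pads; the fingertips stand 19 mm ahead of it and the grasp point (between the pads) is the TCP; z points along the fingers, y is the line along which they close (so a half turn about z gives the same grasp; the last joint's range is limited). The gripper opens to 85 mm and grips with 20 to 120 N. Pads are 22 mm wide; open, the fingers measure 114 mm over their backs; the gripper's body (76 mm by 85 mm) begins 54 mm behind the grasp point. The pads swing forward as they close: fully open they stand 13 mm farther back than shut.
Start: joints at [71.161, 4.979, 10.078, 95.1, 0, 90], TCP at [0.178, 0.521, 0.228] pointing down, gripper open.
Joint ranges: [-179.16, 179.16], [-48.56, 103.87], [-65.8, 70.77], [-126.05, 130.52], [-82.76, 87.17], [-180, 180]. Speed limits (degrees/s): [127.2, 127.2, 147.25, 180, 180, 180].

## Interface

Orientations are given as [roll, pitch, yaw] about the fixed x, y, z axes, in that order (R = Rz(yaw) Ry(pitch) Rx(roll)).
In Python, from workcell import bot gives the robot as it stands. The module is installed in compiled form; this text tells all that it offers.
- The arm moves only by the shell command python3 -m crank 'ROWS' [OPENING] [FORCE]. ROWS is JSON, a list that holds one entry, the list of rows, each a list of 6 numbers: the shift along the world's x, y, z as a fraction of full scale, then the turn, a rotation vector about the world's x, y, z as a fraction of full scale. In form: [[[x, y, z, wx, wy, wz], ...]]. A call has 1 to 20 rows; each row shifts and turns the commanded pose from where the row before left it; what a row does not reach is not made up. Full scale, the value 1, is 20 mm for a shift and 0.12 rad for a turn. A row lasts 1/12 s, in which the tool goes at most 41.7 mm and 7.16 degrees, less where a joint would pass 70% of its speed; a pose out of reach is approached as far as the arm can. A call with a number of a shift or a turn outside -1 to 1 is refused whole. A call with a gripper value outside its range is refused whole. OPENING is the opening, from 0 (shut) to 1 (fully open), set as the call begins (- or left out, the last holds). The fingers move at their own pace and stop on an object; FORCE is the grip in N (left out, the last holds). Time passes only in rows, so rows that do not move let the fingers close. It gives the time, the measured TCP pose, the force, the opening and the grip force at its end, in the units of the state.
- bot.get_obs(): the state, without advancing time (a new reading comes with each control period).
- bot.camera(name): name is "side" or "top"; returns the picture (384x512x3 uint8, red, green, blue); there is no depth.
- bot.camera_model(name): a dict with "vertical_fov" (degrees; the focal length in pixels is half the picture's height over the tangent of half this angle, whatever the lens; pixels are square), "cx", "cy" (the principal point, pixels), "R" (3x3) and "t" (3): a world point X has camera coordinates R X + t. Camera axes: x right, y down, z forward; pixel columns grow to the right and rows downward; lengths in m; the calibration is good to about 2 mm. A picture is of the moment at which its call begins. camera_model takes no time and is no camera call.
- bot.job_done(): hands the job in; it is judged then, once.
The state is a dict: "time": time; "q": joint angles; "qd": joint speeds; "joint_efforts": joint torques, N m; "ee_pos": TCP position; "tcp_rot": TCP orientation; "wrist_force": force on the tool from outside, world axes, zero at the start; "torque": the same for the moment, N m; "opening": finger opening in m; "grasp_force": force on a finger pad.
Only numpy, scipy, OpenCV 4.12 (cv2) and the standard library are available. Lean on these libraries where they do the work, as an engineer would, in place of code of your own. Each camera call takes 0.05 s, during which the arm holds its last target. There are 200 camera calls.

## Working session

There is one attempt and no reset: what is moved stays moved. The work goes in short steps, Python scripts to look and compute and a shell command to move; the robot and the scene stay as the last step left them, time stands still between calls to the robot, and variables do not carry over. Pictures are saved under pics/ and viewed, at most 10 in all, crops included, and the job is handed in when it is done.

```bash
mkdir -p pics; cat > h.py <<'E'
import numpy as np,cv2
from workcell import bot
def ray(name,u,v,z):
    m=bot.camera_model(name);R=np.array(m["R"]);t=np.array(m["t"])
    f=192/np.tan(np.radians(m["vertical_fov"])/2)
    d=R.T@np.array([(u-m["cx"])/f,(v-m["cy"])/f,1]);c=-R.T@t
    return c+d*(z-c[2])/d[2]
def proj(name,X):
    m=bot.camera_model(name);p=np.array(m["R"])@np.array(X)+np.array(m["t"])
    f=192/np.tan(np.radians(m["vertical_fov"])/2)
    return p[:2]/p[2]*f+[m["cx"],m["cy"]]
def snap(name,out):
    im=bot.camera(name)[:,:,::-1];cv2.imwrite(out,im);return im
E
python3 - <<'E'
from h import *
a=snap("top","pics/t0.png");b=snap("side","pics/s0.png")
cv2.imwrite("pics/t0b.png",cv2.resize(a,(800,600),interpolation=cv2.INTER_CUBIC))
cv2.imwrite("pics/s0b.png",cv2.resize(b,(800,600),interpolation=cv2.INTER_CUBIC))
for n in("top","side"):print(bot.camera_model(n))
print(bot.get_obs())
E
```

```text
{'vertical_fov': 45.68623249719427, 'cx': 265.1304094787932, 'cy': 192.02076898567913, 'R': array([[ 0.02143489, -0.9996423 ,  0.01599422],
       [-0.98668986, -0.0237311 , -0.16087246],
       [ 0.16119448, -0.01233306, -0.9868456 ]]), 't': array([-0.04106934,  0.5338213 ,  1.15909559])}
{'vertical_fov': 49.62282987128606, 'cx': 258.76678877995784, 'cy': 192.16763989924618, 'R': array([[-0.9838272 , -0.17880517,  0.01061879],
       [-0.13973116,  0.72904   , -0.67005663],
       [ 0.11206807, -0.66070371, -0.74223403]]), 't': array([0.53065374, 0.13891311, 1.03260102])}
{'time': 0.1, 'q': array([ 7.11614508e+01,  5.00796490e+00,  1.00395605e+01,  9.50996380e+01,
       -8.84931098e-04,  9.00000252e+01]), 'qd': array([-0.06995366, -0.03561425,  0.14337413,  0.06232882, -0.12259378,
       -0.08319568]), 'joint_efforts': array([-4.53974326e-04, -5.21560585e+01,  4.65654588e+01,  1.60503300e-02,
        1.01781103e-05, -1.26913596e-05]), 'ee_pos': array([0.17753384, 0.52034057, 0.22735889]), 'tcp_rot': array([-1.79931958e+02,  8.84960401e-04,  1.61161427e+02]), 'wrist_force': array([ 1.29062629, -0.30844625, -0.20649711]), 'torque': array([-0.01828728, -0.03063733, -0.02232033]), 'grasp_force': 0.0, 'opening': 0.08567178060795129}
```

View pics/t0b.png

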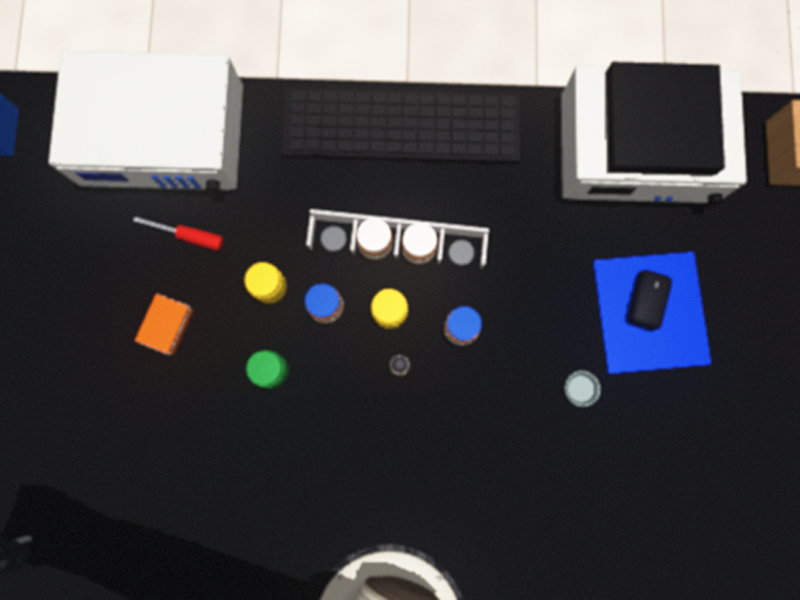

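View pics/s0b.png

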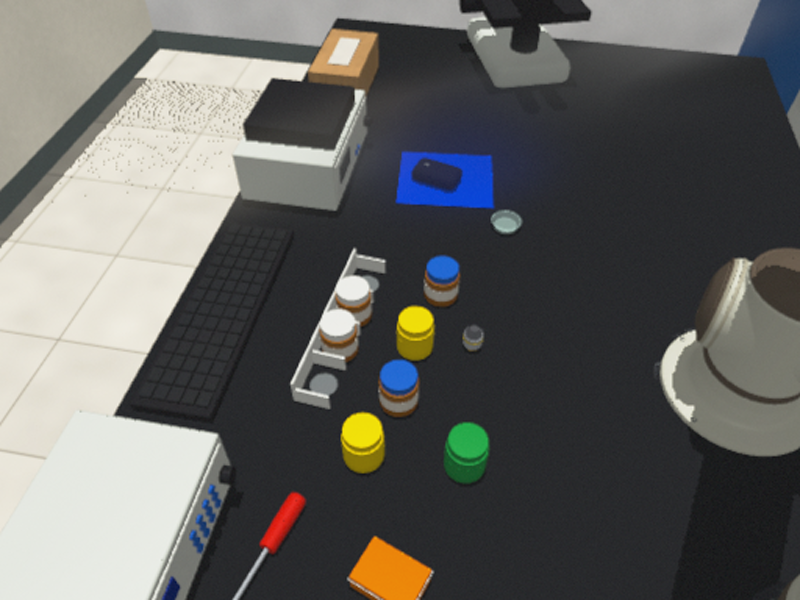

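Top view (800 px scale): blue caps at (323,301) and (463,324), yellow jars at (265,282) and (389,308), and the objective at (400,365). White caps fill the middle bays, so bays 0 and 3 (the grey discs at (333,238) and (461,252)) are empty.

```bash
python3 - <<'E'
from h import *
for n in("top","side"):
    hsv=cv2.cvtColor(cv2.imread(f"pics/{n[0]}0.png"),cv2.COLOR_BGR2HSV)
    for c,lo,hi in(("blue",(100,120,80),(125,255,255)),("yel",(22,120,80),(35,255,255)),("grn",(45,100,60),(85,255,255)),("wht",(0,0,200),(180,40,255))):
        k,l,s,ce=cv2.connectedComponentsWithStats(cv2.inRange(hsv,lo,hi))
        for i in range(1,k):
            if 120<s[i][4]<1500: print(n,c,s[i],ce[i].round(1),ray(n,*ce[i],.07)[:2].round(4))
f=.64
print("discs",[ray("top",u*f,v*f,0)[:2].round(4) for u,v in((333,238),(461,252))])
print("obj",ray("top",400*f,364*f,.045)[:2].round(4))
a=cv2.imread("pics/t0.png")[125:245,150:320]
cv2.imwrite("pics/c0.png",cv2.resize(a,None,fx=4.7,fy=4.7,interpolation=cv2.INTER_CUBIC))
E
```

```text
top blue [  0  60  11  39 347] [ 4.3 80.3] [0.8147 0.6719]
top blue [195 181  22  22 386] [205.5 191.4] [0.5283 0.1251]
top blue [287 195  22  23 382] [297.1 206. ] [ 0.4958 -0.1116]
top yel [156 167  28  27 563] [169.2 180.2] [0.5552 0.2197]
top yel [237 184  25  27 500] [248.8 196.8] [0.5168 0.0131]
top grn [157 224  27  25 527] [170.1 235.7] [0.4126 0.2097]
top wht [ 199  135  113   31 1033] [253.9 149.2] [0.6432 0.0034]
top wht [365 241  14  15 158] [371.5 248.4] [ 0.3917 -0.3017]
top wht [218 354  74  30 594] [259.3 364.8] [ 0.1048 -0.0236]
side blue [ 474    0   38   72 1085] [500.7  35.8] [-0.2361 -1.0079]
side blue [273 163  21  18 306] [283.  171.6] [ 0.494  -0.1068]
side blue [243 230  25  23 439] [254.9 240.4] [0.5262 0.127 ]
side yel [253 195  26  36 744] [265.4 212.4] [0.5164 0.0404]
side yel [218 263  28  40 920] [231.8 282.5] [0.5542 0.2431]
side grn [284 270  30  39 934] [298.  288.9] [0.414  0.2323]
side wht [210  25  20  17 206] [219.9  32.6] [ 0.8419 -0.8151]
side wht [204 160  32  55 589] [219.7 194.9] [0.6394 0.0057]
side wht [424 212  21  58 397] [432.5 236.7] [0.1212 0.0394]
discs [array([0.6496, 0.1169]), array([ 0.6299, -0.1104])]
obj [ 0.4261 -0.0075]
```

View pics/c0.png

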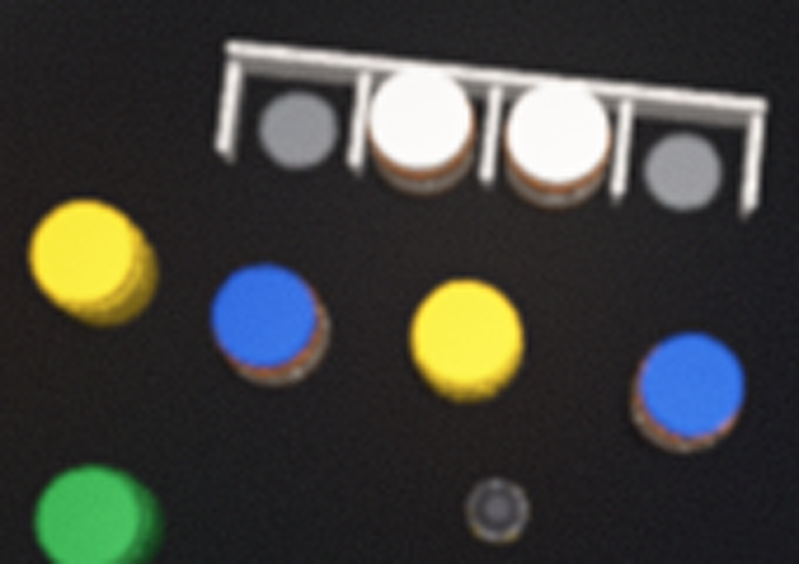

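```bash
python3 - <<'E'
from h import *
o=np.array([[298,130],[683,172]])
b=[ray("top",150+u/4.7,125+v/4.7,0)[:2] for u,v in o];print("bays",np.round(b,4))
for u,v in((238,58),(755,112),(371,72),(631,99)):print("wall front edge",ray("top",150+u/4.7,125+v/4.7,.045)[:2].round(4))
for u,v in((421,118),(557,132)):print("white",ray("top",150+u/4.7,125+v/4.7,.07)[:2].round(4))
E
python3 -m crank '[[[0.7,-0.98,0,0,0,-1],[0.7,-0.98,0,0,0,-1],[0.7,-0.98,0,0,0,-1],[0.7,-0.98,0,0,0,-1],[0.7,-0.98,0,0,0,-1],[0.7,-0.98,0,0,0,-1],[0.7,-0.98,0,0,0,-1],[0.7,-0.98,0,0,0,-1],[0.7,-0.98,0,0,0,-1],[0.7,-0.98,0,0,0,-1],[0.7,-0.98,0,0,0,-1],[0.7,-0.98,0,0,0,-1],[0.7,-0.98,0,0,0,-1],[0.7,-0.98,0,0,0,-1],[0.7,-0.98,0,0,0,-1],[0.7,-0.98,0,0,0,-1],[0.7,-0.98,0,0,0,-1],[0.7,-0.98,0,0,0,-1],[0.7,-0.98,0,0,0,-1],[0.7,-0.98,0,0,0,-1]]]' 0.35 60
```

```text
bays [[ 0.6487  0.1161]
 [ 0.6291 -0.1112]]
wall front edge [0.6788 0.1472]
wall front edge [ 0.6546 -0.1484]
wall front edge [0.6725 0.0711]
wall front edge [ 0.6604 -0.0775]
white [0.6398 0.0406]
white [ 0.6337 -0.0352]
time: 1.77
ee_pos: [0.458, 0.1274, 0.2277]
tcp_rot: [-180.0, 0.0, 23.3]
wrist_force: [0.3, 1.8, -1.0]
opening: 0.0299
grasp_force: 0.0
```

```bash
python3 -m crank '[[[0,0.1,-0.98,0,0,-0.825],[0,0,-0.98,0,0,-0.825],[0,0,-0.98,0,0,-0.825],[0,0,-0.98,0,0,-0.825],[0,0,-0.98,0,0,-0.825],[0,0,-0.98,0,0,0],[0,0,-0.98,0,0,0],[0,0,-0.98,0,0,0],[0,0,-0.98,0,0,0],[0,0,-0.98,0,0,0],[0,0,0,0,0,0],[0,0,0,0,0,0]]]'
python3 - <<'E'
from h import *
a=snap("top","pics/t1.png")[110:260,130:330];b=snap("side","pics/s1.png")[140:290,170:370]
cv2.imwrite("pics/c1.png",cv2.resize(np.hstack([a,b]),None,fx=2,fy=2,interpolation=cv2.INTER_CUBIC))
E
```

```text
time: 2.77
ee_pos: [0.4685, 0.039, 0.0314]
tcp_rot: [-176.0, 0.2, 2.4]
wrist_force: [0.7, 0.6, -0.1]
opening: 0.0296
grasp_force: 0.0
```

View pics/c1.png

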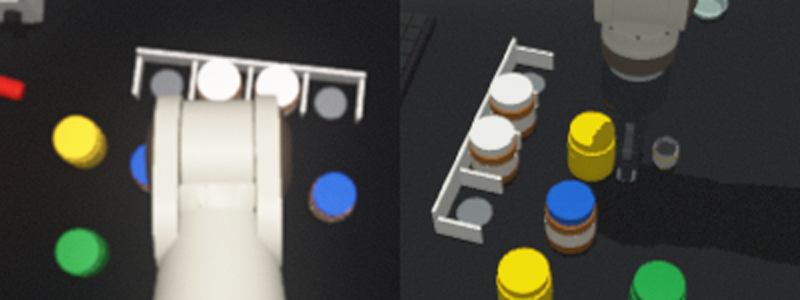

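The tool came down 88 mm off in y, between the yellow jar and the objective (crop: fingers at about (627,150)), and apparently touched nothing. I'll check the joints before moving on.

```bash
python3 - <<'E'
from h import *
o=bot.get_obs()
for k in("q","ee_pos","tcp_rot","wrist_force"):print(k,o[k].round(3))
hsv=cv2.cvtColor(cv2.imread("pics/s1.png"),cv2.COLOR_BGR2HSV)
for lo,hi in(((22,120,80),(35,255,255)),):
    k,l,s,ce=cv2.connectedComponentsWithStats(cv2.inRange(hsv,lo,hi))
    print([ (s[i],ce[i].round(1)) for i in range(1,k) if s[i][4]>100])
E
```

```text
q [  2.316  -4.98  -21.556  73.424   3.985 179.941]
ee_pos [0.47  0.039 0.033]
tcp_rot [-1.76015e+02 -4.00000e-03  2.37500e+00]
wrist_force [-0.096 -0.343  0.056]
[(array([253, 195,  25,  36, 740], dtype=int32), array([265.3, 212.5])), (array([218, 263,  29,  40, 921], dtype=int32), array([231.8, 282.5]))]
```

No harm done: the yellow jars have not moved, and joint 6 is at its limit. Joint 6 runs opposite to the sign I assumed, so the half-turned grasp (yaw about 175°) is the right one. I'll raise, turn back and level.

```bash
python3 -m crank '[[[0,0,1,0,0,0],[0,0,1,0,0,0],[0,0,1,0,0,0],[0,0,1,0,0,0],[0,0,1,0,0,0.5],[0,0,0,-0.58,0,1],[0,0.5,0,0,0,1],[0,0.5,0,0,0,1],[0,0.5,0,0,0,1],[0,0.5,0,0,0,1],[0,0.5,0,0,0,1],[-0.6,0.5,0,0,0,1],[0,0.5,0,0,0,1],[0,0.5,0,0,0,1],[0,0.5,0,0,0,1],[0,0,0,0,0,1],[0,0,0,0,0,1],[0,0,0,0,0,1],[0,0,0,0,0,1],[0,0,0,0,0,1]]]'
python3 -m crank '[[[0,0,0,0,0,1],[0,0,0,0,0,1],[0,0,0,0,0,1],[0,0,0,0,0,1],[0,0,0,0,0,1],[0,0,0,0,0,1],[0,0,0,0,0,1],[0,0,0,0,0,1],[0,0,0,0,0,1],[0,0,0,0,0,0],[0,0,0,0,0,0]]]'
```

```text
time: 4.53
ee_pos: [0.4579, 0.1293, 0.1337]
tcp_rot: [-179.7, 0.6, 108.6]
wrist_force: [-0.4, 0.5, 0.6]
opening: 0.0297
grasp_force: 0.0
time: 5.45
ee_pos: [0.4577, 0.1292, 0.1333]
tcp_rot: [-179.6, 0.7, 169.9]
wrist_force: [0.3, 0.0, -0.6]
opening: 0.0301
grasp_force: 0.0
```

```bash
python3 -m crank '[[[0,0,-1,0,0,0.75],[0,0,-1,0,0,0],[0,0,-1,0,0,0],[0,0,-1,0,0,0],[0,0,-1,0,0,0],[0,0,0,0,0,0],[0,0,0,0,0,0]]]'
```

```text
time: 6.03
ee_pos: [0.4569, 0.1289, 0.0321]
tcp_rot: [-179.5, 0.6, 175.1]
wrist_force: [-0.8, 0.4, -0.4]
opening: 0.0296
grasp_force: 0.0
```

```bash
python3 -m crank '[[[0.45,-0.02,0,0,0,0],[0.45,-0.02,0,0,0,0],[0.3,-0.02,0,0,0,0],[0.3,-0.02,0,0,0,0],[0.3,-0.02,0,0,0,0],[0.3,-0.02,0,0,0,0],[0.3,-0.02,0,0,0,0],[0.3,-0.02,0,0,0,0],[0.3,-0.02,0,0,0,0],[0.3,-0.02,0,0,0,0],[0.3,-0.02,0,0,0,0],[0.3,-0.02,0,0,0,0],[0.3,-0.02,0,0,0,0],[0.3,-0.02,0,0,0,0],[0.3,-0.02,0,0,0,0],[0.3,-0.02,0,0,0,0],[0.3,-0.02,0,0,0,0],[0.3,-0.02,0,0,0,0],[0,0,0,0,0,0],[0,0,0,0,0,0]]]'
python3 - <<'E'
from h import *
a=snap("top","pics/t2.png")[90:240,130:330];b=snap("side","pics/s2.png")[140:290,170:370]
cv2.imwrite("pics/c2.png",cv2.resize(np.hstack([a,b]),None,fx=2,fy=2,interpolation=cv2.INTER_CUBIC))
E
```

```text
time: 7.7
ee_pos: [0.5718, 0.1217, 0.0318]
tcp_rot: [-179.6, 0.6, 175.3]
wrist_force: [-0.3, -0.7, 1.1]
opening: 0.0299
grasp_force: 0.0
```

View pics/c2.png

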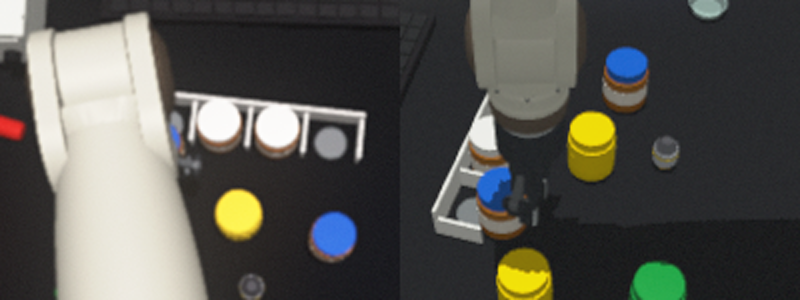

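The jar (side crop about (497,200)) is cradled upright at the mouth of bay 0, so I'll push on along the crate axis.

```bash
python3 -m crank '[[[0.25,-0.015,0,0,0,0],[0.25,-0.015,0,0,0,0],[0.25,-0.015,0,0,0,0],[0.25,-0.015,0,0,0,0],[0.25,-0.015,0,0,0,0],[0.2,-0.015,0,0,0,0],[0.2,-0.015,0,0,0,0],[0,0,0,0,0,0],[0,0,0,0,0,0]]]'
python3 -m crank '[[[0.1,-0.01,0,0,0,0],[0.05,0,0,0,0,0],[0,0,0,0,0,0],[0,0,0,0,0,0]]]'
```

```text
time: 8.55
ee_pos: [0.6047, 0.1197, 0.032]
tcp_rot: [-179.6, 0.6, 175.3]
wrist_force: [-0.2, 0.3, 0.1]
opening: 0.0297
grasp_force: 0.0
time: 8.88
ee_pos: [0.6074, 0.1195, 0.0321]
tcp_rot: [-179.6, 0.6, 175.3]
wrist_force: [0.7, -0.1, -0.6]
opening: 0.0301
grasp_force: 0.1
```

```bash
python3 -m crank '[[[0.1,-0.01,0,0,0,0],[0,0,0,0,0,0],[0,0,0,0,0,0]]]'
python3 -m crank '[[[0.06,0,0,0,0,0],[0,0,0,0,0,0],[0,0,0,0,0,0]]]'
```

```text
time: 9.13
ee_pos: [0.6095, 0.1193, 0.0321]
tcp_rot: [-179.6, 0.6, 175.3]
wrist_force: [0.3, 0.5, -0.3]
opening: 0.0296
grasp_force: 0.1
time: 9.38
ee_pos: [0.6106, 0.1193, 0.032]
tcp_rot: [-179.6, 0.6, 175.3]
wrist_force: [0.5, 1.3, -0.1]
opening: 0.0297
grasp_force: 0.3
```

```bash
python3 - <<'E'
from h import *
b=snap("side","pics/s3.png")[190:290,170:290]
cv2.imwrite("pics/c3.png",cv2.resize(b,None,fx=5,fy=5,interpolation=cv2.INTER_CUBIC))
E
```

```text
(no output)
```

View pics/c3.png

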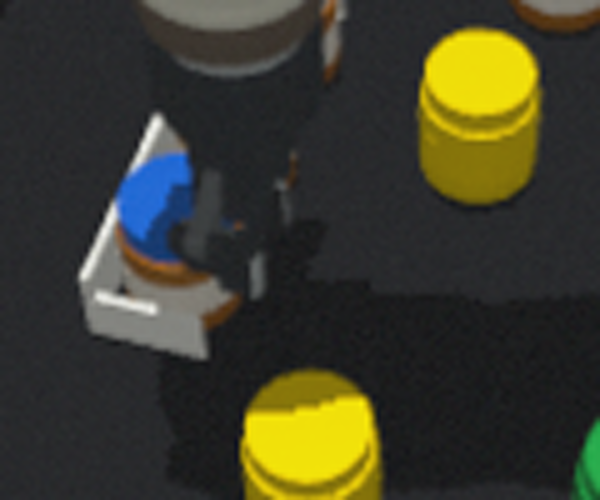

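The jar is upright inside bay 0 and almost at the wall. I'll creep on until the force rises.

```bash
python3 -m crank '[[[0.06,0,0,0,0,0],[0,0,0,0,0,0],[0,0,0,0,0,0]]]'
python3 -m crank '[[[0.06,0,0,0,0,0],[0,0,0,0,0,0],[0,0,0,0,0,0]]]'
```

```text
time: 9.68
ee_pos: [0.6118, 0.1193, 0.032]
tcp_rot: [-179.6, 0.6, 175.3]
wrist_force: [-0.6, 0.6, -0.5]
opening: 0.0299
grasp_force: 0.3
time: 9.93
ee_pos: [0.6127, 0.1193, 0.032]
tcp_rot: [-179.6, 0.6, 175.3]
wrist_force: [-4.4, -0.4, 1.3]
opening: 0.0296
grasp_force: 1.6
```

```bash
python3 -m crank '[[[0.04,0,0,0,0,0],[0,0,0,0,0,0]]]'
python3 -m crank '[[[-0.6,0.05,0,0,0,0],[-0.6,0.05,0,0,0,0],[-0.6,0.05,0,0,0,0],[-0.6,0,0,0,0,0],[-0.6,0,0,0,0,0],[0,0,1,0,0,0],[0,0,1,0,0,0],[0,0,1,0,0,0],[0,0,1,0,0,0],[0,0,1,0,0,0],[0,0,0,0,0,0]]]'
python3 -m crank '[[[-0.51,-0.95,0,0,0,0],[-0.51,-0.95,0,0,0,0],[-0.51,-0.95,0,0,0,0],[-0.51,-0.95,0,0,0,0],[-0.51,-0.95,0,0,0,0],[-0.51,-0.95,0,0,0,0],[-0.51,-0.95,0,0,0,0],[-0.51,-0.95,0,0,0,0],[-0.51,-0.95,0,0,0,0],[-0.51,-0.95,0,0,0,0],[-0.51,-0.95,0,0,0,0],[-0.51,-0.95,0,0,0,0],[0,0,0,0,0,0],[0,0,0,0,0,0]]]'
```

```text
time: 10.1
ee_pos: [0.6129, 0.1194, 0.0319]
tcp_rot: [-179.6, 0.5, 175.3]
wrist_force: [-8.1, 0.3, 2.6]
opening: 0.0296
grasp_force: 3.4
time: 11.02
ee_pos: [0.5558, 0.1227, 0.1367]
tcp_rot: [-179.7, 1.0, 175.3]
wrist_force: [0.9, 0.6, 0.6]
opening: 0.0301
grasp_force: 0.0
time: 12.18
ee_pos: [0.4313, -0.1065, 0.1319]
tcp_rot: [-179.6, 0.7, 175.2]
wrist_force: [-0.2, 0.8, -0.2]
opening: 0.0298
grasp_force: 0.0
```

```bash
python3 -m crank '[[[0,-0.15,-1,0,0,0],[0,0,-1,0,0,0],[0,0,-1,0,0,0],[0,0,-1,0,0,0],[0,0,-1,0,0,0],[0,0,0,0,0,0],[0,0,0,0,0,0]]]'
python3 - <<'E'
from h import *
a=snap("top","pics/t4.png");c=snap("side","pics/s4.png")
for n,im in(("top",a),("side",c)):
    k,l,s,ce=cv2.connectedComponentsWithStats(cv2.inRange(cv2.cvtColor(im,cv2.COLOR_BGR2HSV),(100,120,80),(125,255,255)))
    for i in range(1,k):
        if 120<s[i][4]<900: print(n,s[i],ray(n,*ce[i],.07)[:2].round(4))
E
```

```text
time: 12.77
ee_pos: [0.431, -0.108, 0.0315]
tcp_rot: [-179.6, 0.5, 175.3]
wrist_force: [0.8, 1.0, 0.7]
opening: 0.0299
grasp_force: 0.0
top [  0  60  12  39 347] [0.8151 0.6719]
top [201 135  20  22 340] [0.65   0.1174]
side [273 163  21  18 305] [ 0.4939 -0.1067]
side [192 220  24  22 406] [0.6486 0.1218]
```

Jar a sits at (0.650, 0.117), home and upright. Now jar b.

```bash
python3 -m crank '[[[0.45,-0.04,0,0,0,0],[0.45,-0.03,0,0,0,0],[0.3,0,0,0,0,0],[0.3,0,0,0,0,0],[0.3,0,0,0,0,0],[0.3,0,0,0,0,0],[0.3,0,0,0,0,0],[0.3,0,0,0,0,0],[0.3,0,0,0,0,0],[0.3,0,0,0,0,0],[0.3,0,0,0,0,0],[0.3,0,0,0,0,0],[0.3,0,0,0,0,0],[0.3,0,0,0,0,0],[0.3,0,0,0,0,0],[0.3,0,0,0,0,0],[0.3,0,0,0,0,0],[0.3,0,0,0,0,0],[0,0,0,0,0,0],[0,0,0,0,0,0]]]'
python3 - <<'E'
from h import *
a=snap("top","pics/t5.png")[90:240,200:350];b=snap("side","pics/s5.png")[130:280,170:320]
cv2.imwrite("pics/c5.png",cv2.resize(np.hstack([a,b]),None,fx=2.6,fy=2.6,interpolation=cv2.INTER_CUBIC))
E
```

```text
time: 14.53
ee_pos: [0.5457, -0.11, 0.0319]
tcp_rot: [-179.6, 0.6, 175.3]
wrist_force: [0.1, 0.8, 0.4]
opening: 0.0297
grasp_force: 0.0
```

View pics/c5.png

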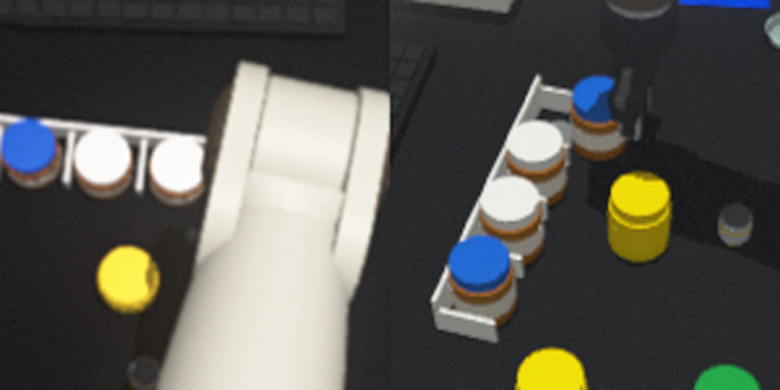

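Jar a is home in bay 0. Jar b (side crop about (598,115)) is upright at the mouth of bay 3, a few mm toward the outer (-y) side, so I'll steer it in by +4 mm.

```bash
python3 -m crank '[[[0.25,0.05,0,0,0,0],[0.25,0.05,0,0,0,0],[0.25,0.04,0,0,0,0],[0.25,0.04,0,0,0,0],[0.2,0.02,0,0,0,0],[0.2,-0.02,0,0,0,0],[0.2,-0.02,0,0,0,0],[0.2,-0.02,0,0,0,0],[0.2,-0.02,0,0,0,0],[0.2,-0.02,0,0,0,0],[0,0,0,0,0,0],[0,0,0,0,0,0]]]'
python3 -m crank '[[[0.06,0,0,0,0,0],[0,0,0,0,0,0],[0,0,0,0,0,0]]]'
```

```text
time: 15.63
ee_pos: [0.5896, -0.1081, 0.032]
tcp_rot: [-179.6, 0.6, 175.3]
wrist_force: [-0.8, 0.5, 0.0]
opening: 0.0297
grasp_force: 0.0
time: 15.88
ee_pos: [0.5905, -0.1081, 0.0321]
tcp_rot: [-179.6, 0.6, 175.3]
wrist_force: [0.1, -0.7, -0.4]
opening: 0.03
grasp_force: 0.0
```

```bash
python3 -m crank '[[[0.06,0,0,0,0,0],[0,0,0,0,0,0],[0,0,0,0,0,0]]]'
python3 -m crank '[[[0.06,0,0,0,0,0],[0,0,0,0,0,0],[0,0,0,0,0,0]]]'
python3 -m crank '[[[0.06,0,0,0,0,0],[0,0,0,0,0,0],[0,0,0,0,0,0]]]'
```

```text
time: 16.13
ee_pos: [0.5917, -0.1081, 0.0321]
tcp_rot: [-179.6, 0.6, 175.3]
wrist_force: [-0.7, 0.2, -0.5]
opening: 0.03
grasp_force: 0.3
time: 16.38
ee_pos: [0.593, -0.1081, 0.032]
tcp_rot: [-179.6, 0.6, 175.3]
wrist_force: [-0.1, -0.9, 0.2]
opening: 0.0299
grasp_force: 0.2
time: 16.63
ee_pos: [0.5936, -0.1081, 0.032]
tcp_rot: [-179.6, 0.5, 175.3]
wrist_force: [-4.7, 0.4, 2.2]
opening: 0.0299
grasp_force: 2.7
```

Contact with the wall. A last nudge, then retract, clear and verify.

```bash
python3 -m crank '[[[0.04,0,0,0,0,0],[0,0,0,0,0,0]]]'
python3 -m crank '[[[-0.6,0.05,0,0,0,0],[-0.6,0.05,0,0,0,0],[-0.6,0.05,0,0,0,0],[-0.6,0,0,0,0,0],[-0.6,0,0,0,0,0],[0,0,1,0,0,0],[0,0,1,0,0,0],[0,0,1,0,0,0],[0,0,1,0,0,0],[0,0,1,0,0,0],[-1,0,0,0,0,0],[-1,0,0,0,0,0],[-1,0,0,0,0,0],[-1,0,0,0,0,0],[-1,0,0,0,0,0],[-1,0,0,0,0,0],[-1,0,0,0,0,0],[0,0,0,0,0,0],[0,0,0,0,0,0]]]'
python3 - <<'E'
from h import *
for n in("top","side"):
    im=snap(n,f"pics/{n[0]}6.png");i0=cv2.imread(f"pics/{n[0]}0.png")
    k,l,s,ce=cv2.connectedComponentsWithStats(cv2.inRange(cv2.cvtColor(im,cv2.COLOR_BGR2HSV),(100,120,80),(125,255,255)))
    for i in range(1,k):
        if 120<s[i][4]<900: print(n,s[i],ray(n,*ce[i],.07)[:2].round(4))
a=cv2.imread("pics/t6.png")[90:270,80:340];b=cv2.imread("pics/s6.png")[120:300,170:340]
cv2.imwrite("pics/c6.png",cv2.resize(np.hstack([a,b]),None,fx=1.85,fy=1.85,interpolation=cv2.INTER_CUBIC))
E
```

```text
time: 16.8
ee_pos: [0.5937, -0.1081, 0.0319]
tcp_rot: [-179.6, 0.5, 175.3]
wrist_force: [-8.1, 0.5, 3.7]
opening: 0.0299
grasp_force: 4.4
time: 18.38
ee_pos: [0.3952, -0.1052, 0.1326]
tcp_rot: [-179.5, 0.7, 175.3]
wrist_force: [0.4, -0.2, 0.3]
opening: 0.0299
grasp_force: 0.0
top [  0  60  12  39 347] [0.8148 0.6719]
top [201 135  20  22 340] [0.65   0.1174]
top [287 144  21  22 347] [ 0.631  -0.1094]
side [495  50  17  22 188] [-0.21   -0.8319]
side [223 157  21  18 295] [ 0.6297 -0.1047]
side [192 220  24  22 407] [0.6485 0.1219]
```

View pics/c6.png

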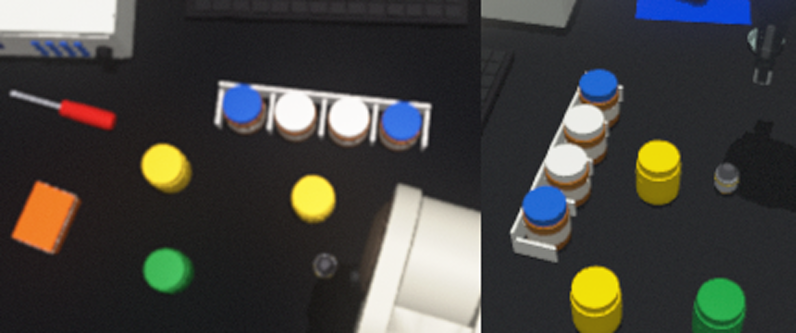

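Both blue jars stand upright and home in bays 0 and 3 (top crop (243,105) and (402,122)). The other things are where they were, and the gripper is clear.

```bash
python3 -c "
from workcell import bot
print(bot.job_done())"
```

```text
the job is handed in; nothing more can be done
None
```

I slid both blue-capped jars upright along the bench into bays 0 and 3, each pushed until it met the back wall; the final pictures show everything else where it was, and the job is handed in at about 18.5 s.

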